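# Pack the marker box so that nothing rattles

### The arm

A 6-joint arm with a two-finger parallel gripper is mounted at the origin on the work surface. World frame = base frame: x ahead of the robot, y to its left, z up, the work surface at z = 0. Lengths are in m, angles in rad, forces in N, time in s.
With the tool pointing down it reaches from about 0.275 to 0.85 m from the base axis. Payload 5.2 kg.
Tool frame: the origin (TCP) lies midway between the tips of the shut fingers; the grasp point (between the pads) lies 19 mm behind it; z points along the fingers, y is the direction in which the jaws open and shut (so a half turn about z gives the same grasp; the last joint's range is limited). The gripper opens to 85 mm and grips with 20 to 120 N. Pads are 22 mm wide; open, the fingers measure 114 mm over their backs; the gripper's body (76 mm by 85 mm) begins 54 mm behind the grasp point. The pads swing forward as they close: fully open they stand 13 mm farther back than shut.
Start: joints at [-1.451, 0.259, 1.535, -0, 1.348, -0.203], TCP at [0.174, -0.522, 0.231] pointing down, gripper open.
Joint ranges: [-3.14, 3.14], [-0.91, 2.08], [0.19, 2.58], [-1.22, 4.36], [0.22, 2.71], [-3.12, 3.12]. Speed limits (rad/s): [2.57, 2.57, 3.14, 3.14, 3.14, 3.14].

### API

Orientations are given as a unit quaternion [w, x, y, z].
In Python, from cell import r, optics gives the robot as it stands.
- The arm moves only by the tool play_rows, never from a script. Its argument "commands" is a list that holds one entry, the list of rows, each a list of 7 numbers: the shift along the tool's x, y, z in cm, then the turn, a rotation vector about the tool's x, y, z in rad, then the finger opening in cm, from 0 to 8.54. A call has 1 to 20 rows; each row is the pose to reach, as a shift and turn from the pose commanded when the call began, along the tool's axes at that moment; what a row does not reach only later rows make up. A row lasts 1/8 s, in which the tool goes at most 62.5 mm and 10.7 degrees, less where a joint would pass 70% of its speed; a pose out of reach is approached as far as the arm can. A call with a gripper value outside its range is refused whole. The fingers move at their own pace and stop on an object; "newtons" is the grip in N (left out, the last holds). Time passes only in rows, so rows that repeat a pose let the fingers close. It gives the time, the measured TCP pose, the force and the opening at its end, in the units of the state.
- r.read_state(): the state, without advancing time (a new reading comes with each control period).
- optics.camera(name): name is "scene" or "top"; returns (picture, depth): 480x640x3 uint8, red, green, blue; 480x640 float32, m along the optical axis (not along the pixel's ray), 0 where there is no reading.
- optics.camera_model(name): a dict with "fx", "fy", "cx", "cy" (pixels), "extrinsics" (4x4, takes a point from camera to world coordinates). Camera axes: x right, y down, z forward; pixel columns grow to the right and rows downward; lengths in m; the calibration is good to about 2 mm. A picture is of the moment at which its call begins. camera_model takes no time and is no camera call.
- r.finish_job(): hands the job in, once; it reports no verdict.
The state is a dict: "time": time; "joint_pos": joint angles; "qvel": joint speeds; "joint_efforts": joint torques, N m; "tcp_pos": TCP position; "tool_rot": TCP orientation; "wrist_force": force on the tool from outside, world axes, zero at the start; "moment": the same for the moment, N m; "finger_gap": finger opening in m.
Only numpy, scipy, OpenCV 4.12 (cv2) and the standard library are available. Lean on these libraries where they do the work, as an engineer would, in place of code of your own. Each camera call takes 0.05 s, during which the arm holds its last target.

### The job

Pack up the poster kit: pull every marker pen out of its spring clips on the blue rack and lay each one flat in a groove of its own in the wooden box's pen tray. Then try the packing blocks in the gap beside the board eraser to find the one that fills it, push that one in until it stands upright on the box floor, and leave the other two blocks standing upright on the cork mat. Do not knock the jug, tumbler, tape roll or phone.

Things in the scene. Friction and masses are not known exactly. Their poses are not given: they have to be found in the camera images.
- box: Open wooden packing box, fixed, 209 (x) x 188 (y) x 36 mm high; origin: centre of its underside. Walls and divider 6 mm thick, all 36 mm high; floor 6 mm thick. The near part (inside x -98.5 to 46.5, y -88 to 88 mm) is the pen tray, the far part (inside x 52.5 to 98.5, y -88 to 88 mm) the eraser compartment. The directions given here are the box's own axes.
- tray_mid (a point): Middle of the pen tray's floor (box x -26, y 0, 6 mm above the table). Four grooves run along the box's x axis, centred at y = -60, -20, 20 and 60 mm from here, parted by low dark ridges (6 mm high, at y = -40, 0, 40 mm) at the two ends only: no ridges within 44 mm of the middle in x.
- gap_wall (a point): Foot of the eraser compartment's +y end wall, mid-width (box x 75.5, y 88, on the floor 6 mm above the table). The gap to fill lies between this wall and the free end of the eraser, on the -y side of this point. The block stands here on the floor against or nearly against this wall.
- rack: Blue pen rack, fixed, 150 (x) x 220 (y) mm, 10 mm base; origin: centre of its underside. Pens lie along its x axis, axes 50 mm above the table, at y = -75, -25, 25, 75 mm, each in two white C-shaped spring clips open at the top (at x = -42 and 42 mm); the 70 mm between the clips is free. Pulled straight up a pen resists with up to about 15 N over 5 mm, then snaps out. Rack and mat may swap sides.
- mat: Cork mat, fixed, 180 (its x) x 260 (its y) mm, thin and flush: what stands on it stands at table height. Origin: its centre, at table height. The spare packing blocks stand on it.
- pen_black_mid (a point): Centre of the marker pen with white barrel and black cap: a cylinder 18 mm in diameter, 125 mm long, 30 g; its x axis runs along the pen. Starts in a clip of the rack; absent in some starts.
- pen_blue_mid (a point): Centre of the marker pen with white barrel and blue cap: a cylinder 18 mm in diameter, 125 mm long, 30 g; its x axis runs along the pen. Starts in a clip of the rack; absent in some starts.
- pen_red_mid (a point): Centre of the marker pen with white barrel and red cap: a cylinder 18 mm in diameter, 125 mm long, 30 g; its x axis runs along the pen. Starts in a clip of the rack; absent in some starts.
- pen_green_mid (a point): Centre of the marker pen with white barrel and green cap: a cylinder 18 mm in diameter, 125 mm long, 30 g; its x axis runs along the pen. Starts in a clip of the rack; absent in some starts.
- block_28_mid (a point): Centre (30 mm above its underside) of a wooden packing block with a steel sole, 60 mm tall, 100 g: body 40 (x) x 28 (y) mm, 30 mm high, foot bevelled by 2 mm; on it a yellow grip fin 40 (x) x 14 (y) mm, 30 mm high. In the gap its y axis must lie along the box's y axis (either way round). Starts upright on the mat.
- block_33_mid (a point): Centre (30 mm above its underside) of a wooden packing block with a steel sole, 60 mm tall, 100 g: body 40 (x) x 33 (y) mm, 30 mm high, foot bevelled by 2 mm; on it a yellow grip fin 40 (x) x 14 (y) mm, 30 mm high. In the gap its y axis must lie along the box's y axis (either way round). Starts upright on the mat.
- block_38_mid (a point): Centre (30 mm above its underside) of a wooden packing block with a steel sole, 60 mm tall, 100 g: body 40 (x) x 38 (y) mm, 30 mm high, foot bevelled by 2 mm; on it a yellow grip fin 40 (x) x 14 (y) mm, 30 mm high. In the gap its y axis must lie along the box's y axis (either way round). Starts upright on the mat.
- eraser_p_end (a point): Top middle of the -y end (at the end wall) of a loose board eraser (green back) lying along the box's y axis; 44 mm wide, 28 high, 136 to 146 long. One of three, worn differently: one is present, two are absent; which is how long is not told. One block fills the gap it leaves with 2 mm of play; the next thicker is 3 mm too thick and stops on the rim, a thinner one rattles.
- eraser_q_end (a point): Top middle of the -y end (at the end wall) of a loose board eraser (green back) lying along the box's y axis; 44 mm wide, 28 high, 136 to 146 long. One of three, worn differently: one is present, two are absent; which is how long is not told. One block fills the gap it leaves with 2 mm of play; the next thicker is 3 mm too thick and stops on the rim, a thinner one rattles.
- eraser_r_end (a point): Top middle of the -y end (at the end wall) of a loose board eraser (green back) lying along the box's y axis; 44 mm wide, 28 high, 136 to 146 long. One of three, worn differently: one is present, two are absent; which is how long is not told. One block fills the gap it leaves with 2 mm of play; the next thicker is 3 mm too thick and stops on the rim, a thinner one rattles.
- jug: Glass water jug, 200 mm tall, off to the side; leave alone. Origin: centre of its underside.
- tumbler: Green glass tumbler, 100 mm tall; leave alone. Origin: centre of its underside.
- tape: Roll of paper tape lying flat, 90 mm across, 24 mm high, beyond the box; leave alone. Origin: centre of its underside.
- phone: Plain black phone lying flat, 150 x 72 x 9 mm; leave alone. Origin: centre of its underside.
There are look-alikes about, which are no part of the job. What is shaped like the part that bears block_38_mid but white is not meant. What is shaped like the part that bears pen_black_mid but yellow is not meant.

How it is judged:
At the end, for the whole second after the job is handed in: Every pen lies on the tray floor along a groove (within 0.25 rad; centre within 14 mm lengthwise). The block that fills the gap stands in it, within 2.3 mm of eraser and end wall, foot within 3.5 mm of the floor. The other blocks stand upright, centres over the mat; eraser still in its place (x of pen_black_mid in the frame of box between -0.04 and -0.012 m and y of pen_black_mid in the frame of box between -0.082 and 0.082 m and z of pen_black_mid in the frame of box between 0.01 and 0.019 m and angle between the x axis of each of pen_black_mid, pen_blue_mid, pen_red_mid, pen_green_mid and the x axis of box, either way round below 0.25 rad and x of pen_blue_mid in the frame of box between -0.04 and -0.012 m and y of pen_blue_mid in the frame of box between -0.082 and 0.082 m and z of pen_blue_mid in the frame of box between 0.01 and 0.019 m and x of pen_red_mid in the frame of box between -0.04 and -0.012 m and y of pen_red_mid in the frame of box between -0.082 and 0.082 m and z of pen_red_mid in the frame of box between 0.01 and 0.019 m and x of pen_green_mid in the frame of box between -0.04 and -0.012 m and y of pen_green_mid in the frame of box between -0.082 and 0.082 m and z of pen_green_mid in the frame of box between 0.01 and 0.019 m and ((x of block_28_mid in the frame of box between 0.066 and 0.085 m and y of block_28_mid in the frame of box between 0.06 and 0.084 m and z of block_28_mid in the frame of box between 0.03 and 0.0395 m and angle between block_28_mid's own z axis and vertical below 0.1 rad) or (x of block_28_mid in the frame of mat between -0.09 and 0.09 m and y of block_28_mid in the frame of mat between -0.13 and 0.13 m and z of block_28_mid in the frame of mat between 0.024 and 0.036 m and angle between block_28_mid's own z axis and vertical below 0.15 rad)) and ((x of block_33_mid in the frame of box between 0.066 and 0.085 m and y of block_33_mid in the frame of box between 0.06 and 0.084 m and z of block_33_mid in the frame of box between 0.03 and 0.0395 m and angle between block_33_mid's own z axis and vertical below 0.1 rad) or (x of block_33_mid in the frame of mat between -0.09 and 0.09 m and y of block_33_mid in the frame of mat between -0.13 and 0.13 m and z of block_33_mid in the frame of mat between 0.024 and 0.036 m and angle between block_33_mid's own z axis and vertical below 0.15 rad)) and ((x of block_38_mid in the frame of box between 0.066 and 0.085 m and y of block_38_mid in the frame of box between 0.06 and 0.084 m and z of block_38_mid in the frame of box between 0.03 and 0.0395 m and angle between block_38_mid's own z axis and vertical below 0.1 rad) or (x of block_38_mid in the frame of mat between -0.09 and 0.09 m and y of block_38_mid in the frame of mat between -0.13 and 0.13 m and z of block_38_mid in the frame of mat between 0.024 and 0.036 m and angle between block_38_mid's own z axis and vertical below 0.15 rad)) and ((horizontal distance between block_28_mid and eraser_p_end below 0.1573 m and y of block_28_mid in the frame of box above 0.0717 m) or (horizontal distance between block_33_mid and eraser_p_end below 0.1598 m and y of block_33_mid in the frame of box above 0.0692 m) or (horizontal distance between block_38_mid and eraser_p_end below 0.1623 m and y of block_38_mid in the frame of box above 0.0667 m)) and y of each of eraser_p_end, eraser_q_end, eraser_r_end in the frame of box below -0.0857 m and z of eraser_p_end in the frame of box between 0.03 and 0.038 m and ((horizontal distance between block_28_mid and eraser_q_end below 0.1523 m and y of block_28_mid in the frame of box above 0.0717 m) or (horizontal distance between block_33_mid and eraser_q_end below 0.1548 m and y of block_33_mid in the frame of box above 0.0692 m) or (horizontal distance between block_38_mid and eraser_q_end below 0.1573 m and y of block_38_mid in the frame of box above 0.0667 m)) and z of eraser_q_end in the frame of box between 0.03 and 0.038 m and ((horizontal distance between block_28_mid and eraser_r_end below 0.1623 m and y of block_28_mid in the frame of box above 0.0717 m) or (horizontal distance between block_33_mid and eraser_r_end below 0.1648 m and y of block_33_mid in the frame of box above 0.0692 m) or (horizontal distance between block_38_mid and eraser_r_end below 0.1673 m and y of block_38_mid in the frame of box above 0.0667 m)) and z of eraser_r_end in the frame of box between 0.03 and 0.038 m); the robot touches nothing.
It fails at once if the water jug is knocked or moved more than 3 cm (distance of jug from where it was at the start of the episode above 0.03 m).
It fails at once if the tumbler is knocked or moved more than 3 cm (distance of tumbler from where it was at the start of the episode above 0.03 m).
It fails at once if the tape roll is knocked or moved more than 3 cm (distance of tape from where it was at the start of the episode above 0.03 m).
It fails at once if the phone is knocked or moved more than 3 cm (distance of phone from where it was at the start of the episode above 0.03 m).
Of pen_black, pen_blue, pen_red, pen_green only 3 to 4 are there at a start; the rules pass over those that are not, and their reading is None.
Of eraser_p, eraser_q, eraser_r only 1 to 1 are there at a start; the rules pass over those that are not, and their reading is None.
At some moment in a run one of block_28, block_33, block_38 may be knocked a few centimetres aside while the robot is not near it.
It also fails if it takes over 210 s, if anything falls off the work surface, if the arm or the gripper's body presses on something with over 40 N, if the wrist force passes 120 N, or if a joint passes its speed limit or range.

## Working session

There is one attempt and no reset: what is moved stays moved. The work goes in short steps, Python scripts to look and compute and a tool call to move; the robot and the scene stay as the last step left them, time stands still between calls to the robot, and variables do not carry over. Pictures are saved under pics/ and viewed, and the job is handed in when it is done.

Besides the shell and the picture viewer there is one more tool, called as name(argument=value, ...) on one line, values as JSON. play_rows: Moves the arm, as the interface text tells. Its arguments: {"type":"object","properties":{"commands":{"type":"array"},"newtons":{"type":"number"}},"required":["commands"]}

```bash
ls; mkdir -p pics
python3 - <<'E'
from cell import r, optics
import cv2
print(r.read_state())
for n in("scene","top"):
    p,d=optics.camera(n); cv2.imwrite(f"pics/{n}0.png",p[:,:,::-1])
    print(n,optics.camera_model(n))
E
```

```text
pics
{'time': 0.0, 'joint_pos': array([-1.45082168e+00,  2.59337525e-01,  1.53607377e+00,  2.99807491e-05,
        1.34799694e+00, -2.02785574e-01]), 'qvel': array([ 7.19649537e-04, -1.03396036e-03,  1.80855607e-05,  1.29586302e-03,
       -7.88741809e-04,  1.00725127e-03]), 'joint_efforts': array([ 7.78091703e-05, -4.46029150e+01, -2.90571767e+01, -1.49838293e-04,
        1.17863921e-02,  1.12881438e-05]), 'tcp_pos': array([ 0.17442837, -0.52106031,  0.23048137]), 'tool_rot': array([-9.06406459e-04,  9.87006594e-01,  1.60677189e-01,  5.21810196e-05]), 'wrist_force': array([ 0.51571744, -0.01522261, -0.59024308]), 'moment': array([-0.00599331, -0.02780296, -0.00571064]), 'finger_gap': 0.08507963421099536}
scene {'fx': 523.011233427837, 'fy': 523.011233427837, 'cx': 323.95217557435814, 'cy': 236.92064926864518, 'extrinsics': array([[-0.2299416 ,  0.78710503, -0.572357  ,  1.4418795 ],
       [ 0.97305612,  0.17567598, -0.14933099,  0.26221118],
       [-0.0169898 , -0.59127289, -0.80629258,  1.44271265],
       [ 0.        ,  0.        ,  0.        ,  1.        ]])}
top {'fx': 444.18115730040597, 'fy': 444.18115730040597, 'cx': 318.4649012896315, 'cy': 241.93798738085007, 'extrinsics': array([[-0.00239575, -0.98405353,  0.17785644,  0.28939921],
       [-0.99977993, -0.00134974, -0.02093508,  0.01790186],
       [ 0.0208413 , -0.17786745, -0.98383373,  1.22768626],
       [ 0.        ,  0.        ,  0.        ,  1.        ]])}
```

View pics/scene0.png

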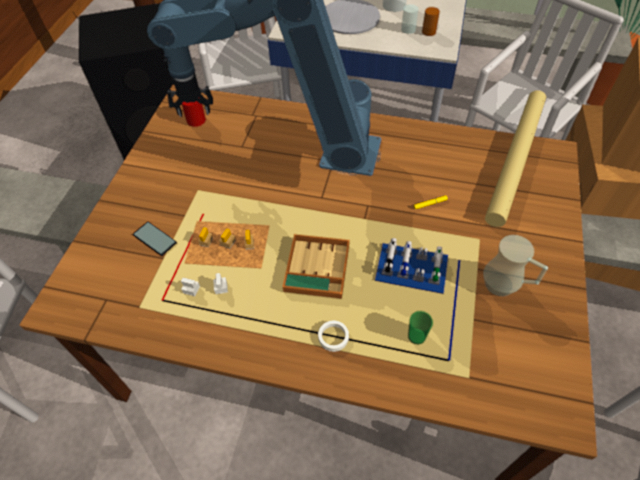

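View pics/top0.png

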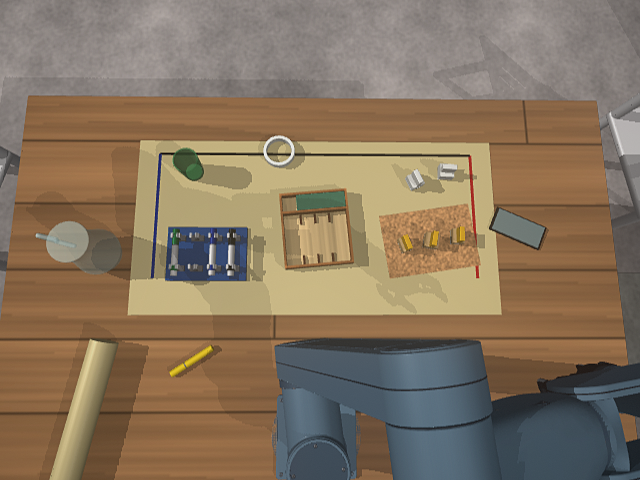

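```bash
cat > h.py <<'E'
from cell import r, optics
import cv2, numpy as np
def shot(n,tag):
    p,d=optics.camera(n); np.savez(f"pics/{n}{tag}.npz",p=p,d=d); return p,d
def crop(p,x0,y0,x1,y1,s,fn):
    c=cv2.resize(p[y0:y1,x0:x1],None,fx=s,fy=s,interpolation=cv2.INTER_CUBIC); cv2.imwrite(fn,c[:,:,::-1])
def ray(n,u,v,z):
    """pixel -> world at height z"""
    m=optics.camera_model(n);E=m["extrinsics"]
    d=E[:3,:3]@np.array([(u-m["cx"])/m["fx"],(v-m["cy"])/m["fy"],1]);o=E[:3,3]
    return o+d*(z-o[2])/d[2]
def cloud(n,d):
    m=optics.camera_model(n);E=m["extrinsics"]
    v,u=np.mgrid[0:480,0:640]
    P=np.stack([(u-m["cx"])/m["fx"]*d,(v-m["cy"])/m["fy"]*d,d],-1)
    return P@E[:3,:3].T+E[:3,3]
def proj(n,P):
    m=optics.camera_model(n);E=m["extrinsics"]
    q=(np.atleast_2d(P)-E[:3,3])@E[:3,:3]
    return np.stack([q[:,0]/q[:,2]*m["fx"]+m["cx"],q[:,1]/q[:,2]*m["fy"]+m["cy"]],1)
E
python3 - <<'E'
from h import *
p,d=shot("top","1")
crop(p,155,215,265,295,7,"pics/c_rack.png")
crop(p,270,180,365,280,6,"pics/c_box.png")
crop(p,370,150,490,285,4,"pics/c_mat.png")
p,d=shot("scene","1")
crop(p,275,225,460,305,4,"pics/s_box.png")
crop(p,150,215,280,305,5,"pics/s_mat.png")
E
```

```text
(no output)
```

View pics/c_rack.png

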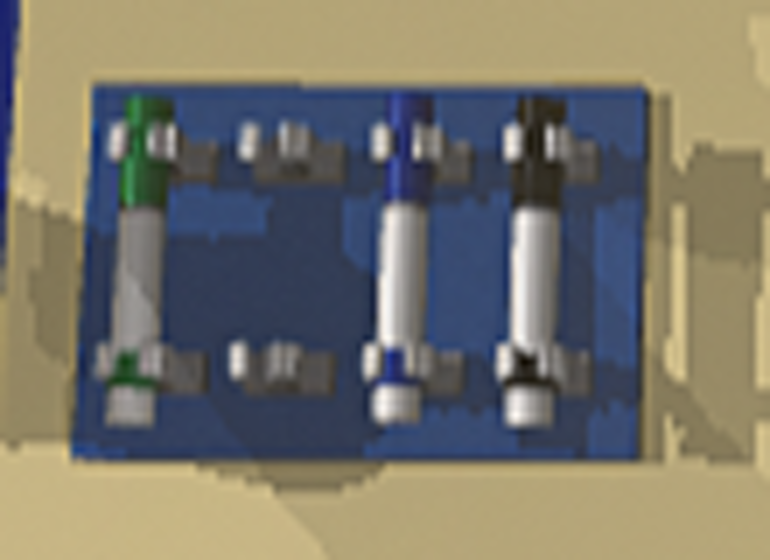

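View pics/c_box.png

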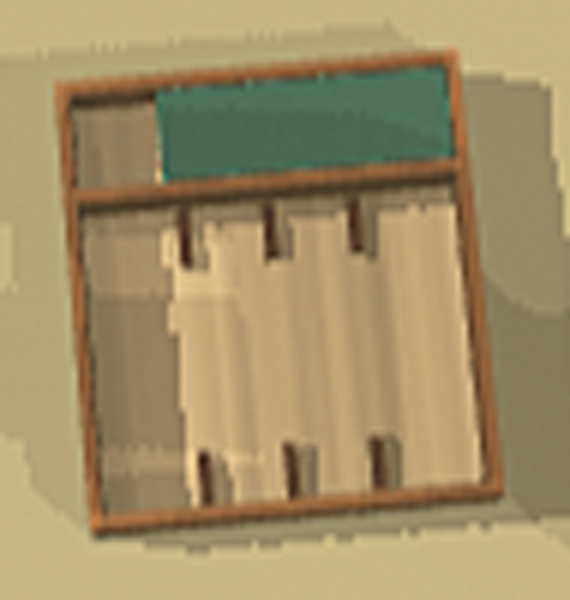

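View pics/c_mat.png

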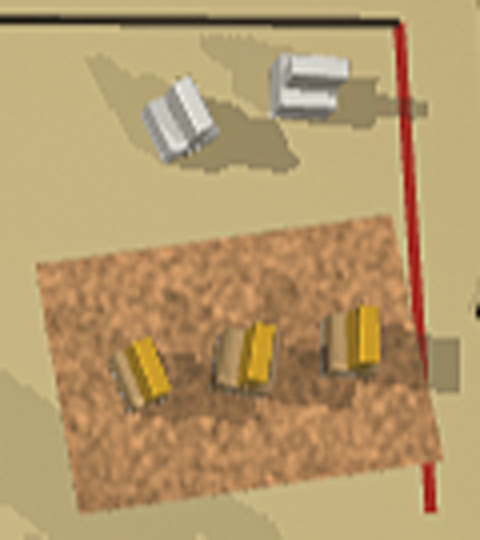

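View pics/s_box.png

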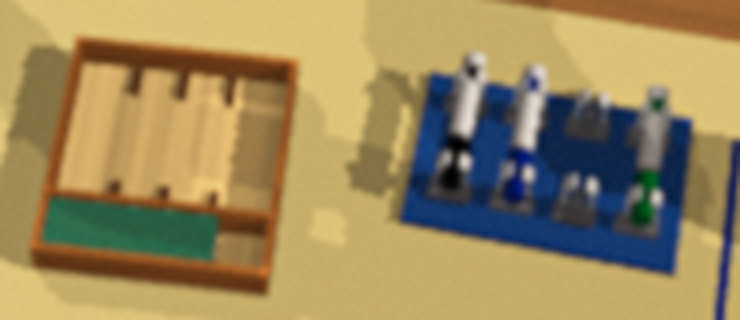

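View pics/s_mat.png

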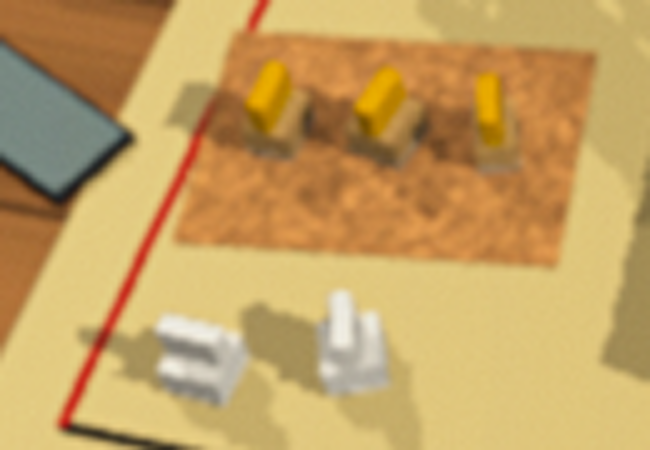

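Run:
```python
from h import *
f=np.load("pics/top1.npz");p,d=f["p"],f["d"];C=cloud("top",d)
def cp(x,y,s,x0,y0): return (x0+(x+.5)/s-.5, y0+(y+.5)/s-.5)
print("table z", np.median(C[300:310,200:260,2]), C[300:310,200:260,2].std())
box=np.array([ray("top",*cp(x,y,6,270,180),0.036) for x,y in [(57,85),(458,52),(502,492),(95,533)]])[:,:2]
print("box",box.round(4).tolist(), box.mean(0), [np.linalg.norm(box[i]-box[i-1]).round(4) for i in range(4)])
rk=np.array([ray("top",*cp(x,y,7,155,215),0.010) for x,y in [(92,84),(646,89),(640,460),(73,458)]])[:,:2]
print("rack",rk.round(4).tolist(), rk.mean(0),[np.linalg.norm(rk[i]-rk[i-1]).round(4) for i in range(4)])
for q in(box,rk):
    print("yaw",[np.arctan2(*(v[::-1])).round(4) for v in (q[0]-q[3],q[1]-q[2])],[np.arctan2(-v[0],v[1]).round(4) for v in (q[0]-q[1],q[3]-q[2])])
mt=np.array([ray("top",*cp(x,y,4,370,150),0.0) for x,y in [(36,264),(390,214),(442,459),(81,513)]])[:,:2]
print("mat",mt.round(4).tolist(), mt.mean(0))
# depth-based: box tops
def rect(sl,lo,hi):
    P=C[sl];m=(P[...,2]>lo)&(P[...,2]<hi);q=P[m][:,:2].astype(np.float32)
    return cv2.minAreaRect(q),len(q)
print(rect(np.s_[183:275,275:360],.031,.045))
# yellow fins
hsv=cv2.cvtColor(p,cv2.COLOR_RGB2HSV)
m=(cv2.inRange(hsv,(18,150,90),(32,255,255))>0)&(C[...,2]>.05)
m[:, :375]=0;m[290:]=0
n,l,st,ce=cv2.connectedComponentsWithStats(m.astype(np.uint8))
for i in range(1,n):
    if st[i,4]<10: continue
    P=C[l==i];print("fin",ce[i].round(1),st[i,4],P[:,2].max().round(4),P.mean(0).round(4),cv2.minAreaRect(P[:,:2].astype(np.float32)))
# other pieces
for nme,s in dict(pens=np.s_[225:275,165:245]).items():
    P=C[s];print(nme,np.sort(P[...,2].ravel())[-20:].round(4))
```

```text
table z 0.0015565465542948242 0.09980497402639303
box [[0.6406, 0.1016], [0.6572, -0.0845], [0.4509, -0.1016], [0.4322, 0.0818]] [ 0.54524032 -0.00068709] [np.float64(0.2093), np.float64(0.1868), np.float64(0.2071), np.float64(0.1843)]
rack [[0.5524, 0.4116], [0.5509, 0.192], [0.4027, 0.1904], [0.4036, 0.4104]] [0.47739202 0.30112119] [np.float64(0.1488), np.float64(0.2197), np.float64(0.1482), np.float64(0.22)]
yaw [np.float64(0.0948), np.float64(0.0828)] [np.float64(0.0891), np.float64(0.1013)]
yaw [np.float64(0.0082), np.float64(0.0104)] [np.float64(-0.0072), np.float64(-0.004)]
mat [[0.5877, -0.1798], [0.6253, -0.436], [0.448, -0.4617], [0.4102, -0.2064]] [ 0.51780178 -0.32097195]
(((0.547947108745575, 5.132704973220825e-05), (0.21089088916778564, 0.18812283873558044), 5.194334030151367), 1536)
fin [461.4 233.1] 90 0.0647 [ 0.5256 -0.3932  0.0591] ((0.5259276628494263, -0.39372923970222473), (0.014414443634450436, 0.03872006759047508), 89.01651000976562)
fin [434.6 237.4] 87 1.2277 [ 0.5083 -0.3119  0.0864] ((0.39995020627975464, -0.1634613573551178), (0.033894866704940796, 0.4234474003314972), 35.941123962402344)
fin [407.2 241.1] 85 0.0676 [ 0.5032 -0.2454  0.0595] ((0.5033661127090454, -0.24593934416770935), (0.038620688021183014, 0.013794433325529099), 21.60599708557129)
pens [0.0662 0.0662 0.0663 0.0672 0.0675 1.2277 1.2277 1.2277 1.2277 1.2277
 1.2277 1.2277 1.2277 1.2277 1.2277 1.2277 1.2277 1.2277 1.2277 1.2277]
```

Run:
```python
from h import *
f=np.load("pics/top1.npz");p,d=f["p"],f["d"];C=cloud("top",d)
P=C[225:278,163:246].reshape(-1,3);P=P[(P[:,2]>.045)&(P[:,2]<.062)]
# between clips pens; histogram by y
for y0 in (.226,.276,.376):
    q=P[abs(P[:,1]-y0)<.013]
    m=q[(abs(q[:,0]-.477)<.028)]
    print(y0,len(q),"x range",q[:,0].min().round(4),q[:,0].max().round(4),"fit",np.polyfit(m[:,0]-.477,m[:,1],1).round(4),m[:,1].min().round(4),m[:,1].max().round(4),m[:,2].max().round(4))
# scene view
f=np.load("pics/scene1.npz");d2=f["d"];S=cloud("scene",d2)
Q=S.reshape(-1,3);
for y0 in (.226,.276,.376):
    q=Q[(abs(Q[:,1]-y0)<.013)&(abs(Q[:,0]-.477)<.08)&(Q[:,2]>.045)&(Q[:,2]<.065)]
    m=q[(abs(q[:,0]-.477)<.028)]
    print(y0,len(q),"x range",q[:,0].min().round(4),q[:,0].max().round(4),"fit",np.polyfit(m[:,0]-.477,m[:,1],1).round(4),m[:,1].min().round(4),m[:,1].max().round(4),m[:,2].max().round(4))
# box walls via scene
q=Q[(abs(Q[:,0]-.546)<.14)&(abs(Q[:,1])<.125)&(Q[:,2]>.031)&(Q[:,2]<.042)]
print(cv2.minAreaRect(q[:,:2].astype(np.float32)),len(q))
def cp(x,y,s,x0,y0): return (x0+(x+.5)/s-.5, y0+(y+.5)/s-.5)
for x,y in [(140,60),(140,0)]:pass
sb=np.array([ray("scene",*cp(x,y,4,275,225),0.036) for x,y in [(78,40),(297,62),(268,276),(34,250)]])[:,:2]
print(sb.round(4).tolist(),sb.mean(0))
c=np.array([.546,-.0003]);a=.091
R=np.array([[np.cos(a),-np.sin(a)],[np.sin(a),np.cos(a)]])
# eraser ends from top: crop px (158,115),(452,90)
for x,y,z in [(157,93,.034),(163,182,.034),(450,67,.034),(68,105,.036),(73,190,.036),(450,160,.034)]:
    w=ray("top",*cp(x,y,6,270,180),z)[:2];print((x,y),(R.T@(w-c)).round(4))
# green mask
for nm,pp,CC in(("top",p,C),("scene",f["p"],S)):
    h=cv2.cvtColor(pp,cv2.COLOR_RGB2HSV);g=(cv2.inRange(h,(70,90,50),(95,255,255))>0)&(abs(CC[...,0]-.63)<.05)&(abs(CC[...,1])<.13)
    L=(CC[g][:,:2]-c)@R;print(nm,g.sum(),np.percentile(L[:,1],[0,2,98,100]).round(4),np.percentile(L[:,0],[0,2,98,100]).round(4))
```

```text
0.226 324 x range 0.4132 0.5381 fit [0.0263 0.2253] 0.2173 0.2351 0.0616
0.276 329 x range 0.4149 0.5391 fit [0.0004 0.2752] 0.2672 0.2854 0.0618
0.376 331 x range 0.4145 0.5389 fit [-0.0046  0.3746] 0.367 0.3853 0.0618
0.226 205 x range 0.4109 0.5401 fit [-0.0142  0.2268] 0.2179 0.2354 0.0639
0.276 209 x range 0.411 0.5437 fit [0.0095 0.2763] 0.2675 0.2853 0.0622
0.376 220 x range 0.411 0.5386 fit [0.003  0.3762] 0.3673 0.3849 0.0645
((0.5458285808563232, -0.0001351684331893921), (0.21583914756774902, 0.18909510970115662), 5.42573881149292) 924
[[0.4558, -0.0981], [0.4381, 0.0854], [0.6427, 0.1049], [0.6602, -0.078]] [0.54921054 0.00355235]
(157, 93) [0.0962 0.0471]
(163, 182) [0.0537 0.048 ]
(450, 67) [ 0.0968 -0.0897]
(68, 105) [0.0935 0.0885]
(73, 190) [0.053  0.0894]
(450, 160) [ 0.0524 -0.0851]
top 29 [-0.0863 -0.086   0.0471  0.0472] [0.0553 0.0556 0.0951 0.0953]
scene 407 [-0.0832 -0.0792  0.0457  0.0489] [0.0555 0.0578 0.0935 0.0965]
```

```bash
cat >> h.py <<'E'
from scipy.spatial.transform import Rotation as Ro
def rel(targets,verbose=True):
    """targets: (x,y,z,yaw) world TCP, tool down. prints rows (cm, rotvec)"""
    s=r.read_state();q=s["tool_rot"];R0=Ro.from_quat([q[1],q[2],q[3],q[0]])
    print("now t=%.2f"%s["time"],s["tcp_pos"].round(4),"gap",round(s["finger_gap"],4),"F",s["wrist_force"].round(1),"j6",s["joint_pos"][5].round(2))
    X=R0.as_matrix()[:,0];print("yaw",np.arctan2(X[1],X[0]).round(4))
    for x,y,z,yaw in targets:
        d=R0.inv().apply(np.array([x,y,z])-s["tcp_pos"])*100
        Rt=Ro.from_matrix(np.array([[np.cos(yaw),np.sin(yaw),0],[np.sin(yaw),-np.cos(yaw),0],[0,0,-1]]))
        print((x,y,z,yaw),"->",d.round(2).tolist(),(R0.inv()*Rt).as_rotvec().round(3).tolist())
E
python3 - <<'E'
from h import *
rel([(.40,-.1,.23,0),(.477,.2262,.20,0),(.477,.2262,.12,0),(.477,.2262,.060,0),(.477,.2262,.042,0)])
E
```

```text
now t=0.20 [ 0.1745 -0.5213  0.2308] gap 0.0854 F [0.3 0.5 0.3] j6 -0.2
yaw 0.3228
(0.4, -0.1, 0.23, 0) -> [34.75, -32.8, 0.12] [-0.001, -0.0, 0.323]
(0.477, 0.2262, 0.2, 0) -> [52.4, -61.29, 3.16] [-0.001, -0.0, 0.323]
(0.477, 0.2262, 0.12, 0) -> [52.4, -61.28, 11.16] [-0.001, -0.0, 0.323]
(0.477, 0.2262, 0.06, 0) -> [52.4, -61.27, 17.16] [-0.001, -0.0, 0.323]
(0.477, 0.2262, 0.042, 0) -> [52.4, -61.27, 18.96] [-0.001, -0.0, 0.323]
```

Things that could be mistaken, top picture pixels:
- **Pens:** black (233,250), blue (212,252) and green (175,253) are in the rack. The yellow pen at (192,361) is a decoy. The crop shows caps in the right colours and one empty clip pair at about (195,252).
- **Blocks:** the yellow-fin blocks at (407,241), (434,237) and (461,233) are wanted. The white ones at (415,180) and (447,171) are decoys.
- **Eraser:** about 136 mm long, leaving a gap of about 40 mm, so block_38 should fit.

I start with the black pen.

play_rows(commands=[[[10,-10,0,0,0,0.15,4],[20,-18,0,0,0,0.323,4],[34.75,-32.8,0,0,0,0.323,4],[34.75,-32.8,0,0,0,0.323,4],[34.75,-32.8,0,0,0,0.323,4],[34.75,-32.8,0,0,0,0.323,4],[34.75,-32.8,0,0,0,0.323,4],[52.4,-61.3,3,0,0,0.323,4],[52.4,-61.3,3,0,0,0.323,4],[52.4,-61.3,3,0,0,0.323,4],[52.4,-61.3,3,0,0,0.323,4],[52.4,-61.3,3,0,0,0.323,4],[52.4,-61.3,3,0,0,0.323,4],[52.4,-61.3,3,0,0,0.323,4],[52.4,-61.3,3,0,0,0.323,4],[52.4,-61.3,3,0,0,0.323,4],[52.4,-61.3,3,0,0,0.323,4],[52.4,-61.3,3,0,0,0.323,4]]], newtons=50)

```text
time: 2.45
tcp_pos: [0.4772, 0.225, 0.2017]
tool_rot: [-0.0, 1.0, -0.001, 0.0]
wrist_force: [0.2, -0.1, -1.1]
finger_gap: 0.04
```

Run:
```python
from h import *
rel([(.477,.2262,.12,0),(.477,.2262,.060,0),(.477,.2262,.043,0)])
p,d=shot("top","2"); crop(p,155,180,275,290,5,"pics/t2.png")
```

```text
now t=2.45 [0.4772 0.225  0.2017] gap 0.04 F [ 0.2 -0.1 -1.1] j6 1.8
yaw -0.0018
(0.477, 0.2262, 0.12, 0) -> [-0.02, -0.12, 8.17] [-0.0, -0.001, -0.002]
(0.477, 0.2262, 0.06, 0) -> [-0.02, -0.12, 14.17] [-0.0, -0.001, -0.002]
(0.477, 0.2262, 0.043, 0) -> [-0.02, -0.12, 15.87] [-0.0, -0.001, -0.002]
```

View pics/t2.png

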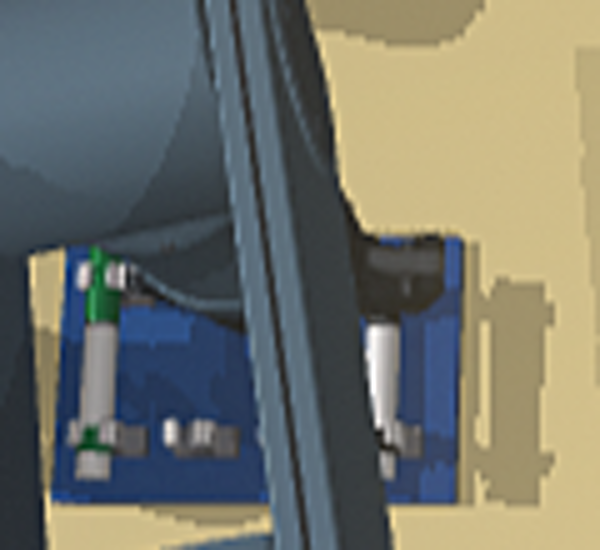

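The gripper is above the black pen (crop about (400,270)) and lined up with it. I descend and grip.

play_rows(commands=[[[0,0,6,0,0,0,4],[0,0,11,0,0,0,4],[0,0,13.5,0,0,0,4],[0,0,15,0,0,0,4],[0,0,15.8,0,0,0,4],[0,0,15.8,0,0,0,4],[0,0,15.8,0,0,0,4],[0,0,15.8,0,0,0,1],[0,0,15.8,0,0,0,1],[0,0,15.8,0,0,0,1],[0,0,15.8,0,0,0,1],[0,0,15.8,0,0,0,1],[0,0,15.8,0,0,0,1]]], newtons=50)

```text
time: 4.12
tcp_pos: [0.4776, 0.2264, 0.0443]
tool_rot: [-0.0, 1.0, -0.0, 0.001]
wrist_force: [-1.6, 1.5, 6.4]
finger_gap: 0.0159
```

play_rows(commands=[[[0,0,0,0,0,0,3],[0,0,0,0,0,0,3],[0,0,0.4,0,0,0,3],[0,0,0.6,0,0,0,3],[0,0,0.6,0,0,0,3],[0,0,0.6,0,0,0,1],[0,0,0.6,0,0,0,1],[0,0,0.6,0,0,0,1],[0,0,0.6,0,0,0,1],[0,0,0.6,0,0,0,1]]], newtons=50)

```text
time: 5.38
tcp_pos: [0.4769, 0.2263, 0.0374]
tool_rot: [-0.0, 1.0, -0.0, 0.0]
wrist_force: [-1.2, 5.7, 0.4]
finger_gap: 0.0157
```

play_rows(commands=[[[0,0,-0.5,0,0,0,1],[0,0,-1.0,0,0,0,1],[0,0,-1.5,0,0,0,1],[0,0,-2.5,0,0,0,1],[0,0,-6,0,0,0,1],[0,0,-10,0,0,0,1],[0,0,-10,0,0,0,1],[0,0,-10,0,0,0,1]]], newtons=60)

```text
time: 6.38
tcp_pos: [0.4771, 0.2257, 0.1379]
tool_rot: [0.0, 1.0, -0.0, 0.001]
wrist_force: [0.0, 0.2, -0.4]
finger_gap: 0.0164
```

Run:
```python
from h import *
c=np.array([.5463,.0003]);a=.091
R=np.array([[np.cos(a),-np.sin(a)],[np.sin(a),np.cos(a)]])
w=lambda x,y:tuple((c+R@[x,y]).round(4))
t=w(-.026,-.020);print(t)
rel([(*t,.137,a),(*t,.06,a),(*t,.008,a)])
p,d=shot("scene","3"); crop(p,275,180,475,330,4,"pics/t3.png")
```

```text
(np.float64(0.5222), np.float64(-0.022))
now t=6.38 [0.4771 0.2257 0.1379] gap 0.0164 F [ 0.   0.2 -0.4] j6 1.8
yaw -0.0003
(np.float64(0.5222), np.float64(-0.022), 0.137, 0.091) -> [4.52, 24.76, 0.1] [0.0, -0.001, -0.091]
(np.float64(0.5222), np.float64(-0.022), 0.06, 0.091) -> [4.51, 24.76, 7.8] [0.0, -0.001, -0.091]
(np.float64(0.5222), np.float64(-0.022), 0.008, 0.091) -> [4.5, 24.76, 13.0] [0.0, -0.001, -0.091]
```

View pics/t3.png

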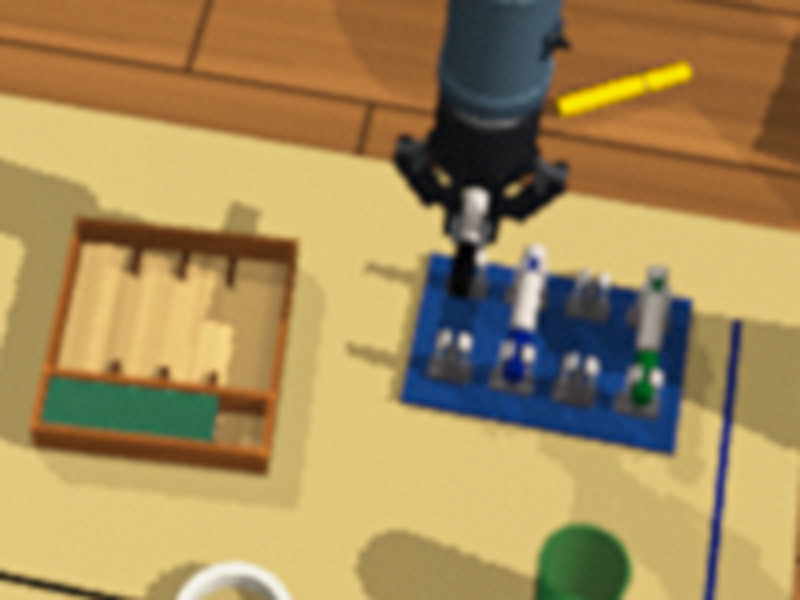

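play_rows(commands=[[[1.5,6,0,0,0,-0.091,1],[3,12,0,0,0,-0.091,1],[4,18,0,0,0,-0.091,1],[4.5,24.75,0,0,0,-0.091,1],[4.5,24.75,2,0,0,-0.091,1],[4.5,24.75,6,0,0,-0.091,1],[4.5,24.75,9,0,0,-0.091,1],[4.5,24.75,11,0,0,-0.091,1],[4.5,24.75,12,0,0,-0.091,1],[4.5,24.75,12.6,0,0,-0.091,1],[4.5,24.75,12.9,0,0,-0.091,1],[4.5,24.75,12.95,0,0,-0.091,1],[4.5,24.75,12.95,0,0,-0.091,1]]])

```text
time: 8.05
tcp_pos: [0.5223, -0.0216, 0.0083]
tool_rot: [0.0, 0.999, 0.045, 0.0]
wrist_force: [0.1, 0.3, -0.3]
finger_gap: 0.016
```

Release, then look.

play_rows(commands=[[[0,0,0,0,0,0,2.4],[0,0,0,0,0,0,2.8],[0,0,0,0,0,0,3.0],[0,0,0,0,0,0,3.0],[0,0,-2,0,0,0,3],[0,0,-6,0,0,0,3],[0,0,-12,0,0,0,4],[0,0,-13,0,0,0,4],[0,0,-13,0,0,0,4]]])

```text
time: 9.18
tcp_pos: [0.5222, -0.0216, 0.1384]
tool_rot: [0.0, 0.999, 0.045, 0.001]
wrist_force: [-0.5, 0.5, -1.2]
finger_gap: 0.04
```

Run:
```python
from h import *
rel([(.477,.2763,.138,0),(.477,.2763,.060,0),(.477,.2763,.037,0)])
p,d=shot("scene","4"); crop(p,275,180,475,330,4,"pics/t4.png")
```

```text
now t=9.18 [ 0.5222 -0.0216  0.1384] gap 0.04 F [-0.5  0.5 -1.2] j6 1.22
yaw 0.0909
(0.477, 0.2763, 0.138, 0) -> [-1.8, -30.08, 0.02] [0.001, -0.002, 0.091]
(0.477, 0.2763, 0.06, 0) -> [-1.82, -30.08, 7.82] [0.001, -0.002, 0.091]
(0.477, 0.2763, 0.037, 0) -> [-1.82, -30.08, 10.12] [0.001, -0.002, 0.091]
```

View pics/t4.png

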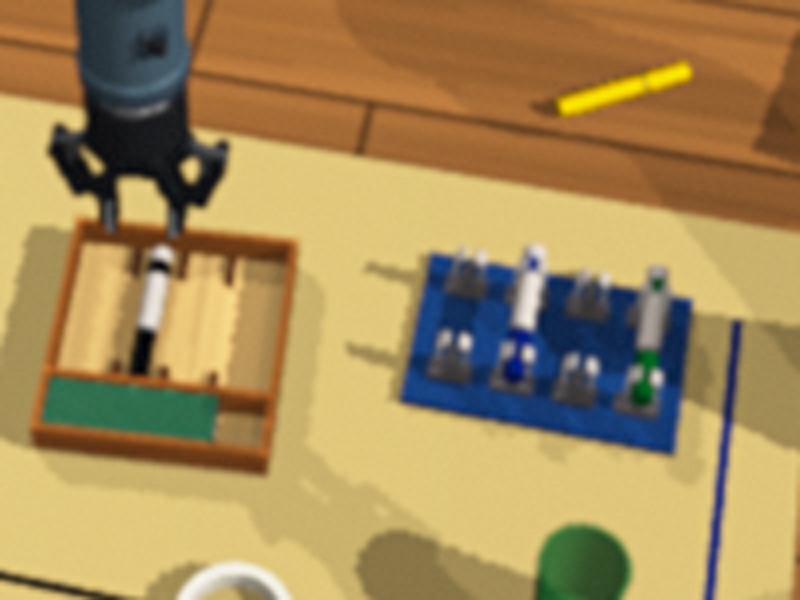

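The black pen lies flat in its groove (crop (150,310)). Next is the blue one. The gripper goes 30 cm across at z 0.138, then down.

play_rows(commands=[[[-0.4,-6,0,0,0,0.03,4],[-0.8,-12,0,0,0,0.091,4],[-1.2,-18,0,0,0,0.091,4],[-1.5,-24,0,0,0,0.091,4],[-1.8,-30.1,0,0,0,0.091,4],[-1.8,-30.1,0,0,0,0.091,4],[-1.8,-30.1,3,0,0,0.091,4],[-1.8,-30.1,5,0,0,0.091,4],[-1.8,-30.1,7.5,0,0,0.091,4],[-1.8,-30.1,9,0,0,0.091,3.5],[-1.8,-30.1,10,0,0,0.091,3],[-1.8,-30.1,10.1,0,0,0.091,3],[-1.8,-30.1,10.1,0,0,0.091,3],[-1.8,-30.1,10.1,0,0,0.091,1],[-1.8,-30.1,10.1,0,0,0.091,1],[-1.8,-30.1,10.1,0,0,0.091,1],[-1.8,-30.1,10.1,0,0,0.091,1],[-1.8,-30.1,10.1,0,0,0.091,1]]], newtons=50)

```text
time: 11.48
tcp_pos: [0.4774, 0.2769, 0.0377]
tool_rot: [-0.0, 1.0, -0.0, 0.001]
wrist_force: [0.5, 0.3, 5.6]
finger_gap: 0.0162
```

play_rows(commands=[[[0,0,-0.5,0,0,0,1],[0,0,-1.0,0,0,0,1],[0,0,-1.5,0,0,0,1],[0,0,-2.5,0,0,0,1],[0,0,-6,0,0,0,1],[0,0,-10,0,0,0,1],[0,0,-10,0,0,0,1],[0,0,-10,0,0,0,1]]], newtons=60)

```text
time: 12.48
tcp_pos: [0.4767, 0.2765, 0.1374]
tool_rot: [-0.0, 1.0, -0.0, 0.0]
wrist_force: [0.4, -0.5, -0.6]
finger_gap: 0.0158
```

Run:
```python
from h import *
c=np.array([.5463,.0003]);a=.091
R=np.array([[np.cos(a),-np.sin(a)],[np.sin(a),np.cos(a)]])
w=lambda x,y:tuple((c+R@[x,y]).round(4))
t=w(-.026,.022);print(t)
rel([(*t,.137,a),(*t,.06,a),(*t,.008,a)])
```

```text
(np.float64(0.5184), np.float64(0.0198))
now t=12.47 [0.4767 0.2765 0.1374] gap 0.0158 F [ 0.4 -0.5 -0.6] j6 1.89
yaw -0.0002
(np.float64(0.5184), np.float64(0.0198), 0.137, 0.091) -> [4.18, 25.67, 0.04] [-0.0, -0.001, -0.091]
(np.float64(0.5184), np.float64(0.0198), 0.06, 0.091) -> [4.17, 25.67, 7.74] [-0.0, -0.001, -0.091]
(np.float64(0.5184), np.float64(0.0198), 0.008, 0.091) -> [4.16, 25.67, 12.94] [-0.0, -0.001, -0.091]
```

play_rows(commands=[[[1.5,6,0,0,0,-0.091,1],[3,12,0,0,0,-0.091,1],[4,18,0,0,0,-0.091,1],[4.15,24,0,0,0,-0.091,1],[4.15,25.7,0,0,0,-0.091,1],[4.15,25.7,4,0,0,-0.091,1],[4.15,25.7,8,0,0,-0.091,1],[4.15,25.7,11,0,0,-0.091,1],[4.15,25.7,12,0,0,-0.091,1],[4.15,25.7,12.6,0,0,-0.091,1],[4.15,25.7,12.9,0,0,-0.091,1],[4.15,25.7,12.9,0,0,-0.091,1],[4.15,25.7,12.9,0,0,-0.091,1],[4.15,25.7,12.9,0,0,-0.091,2.2],[4.15,25.7,12.9,0,0,-0.091,2.4],[4.15,25.7,12.9,0,0,-0.091,2.4],[4.15,25.7,11,0,0,-0.091,2.4],[4.15,25.7,6,0,0,-0.091,2.4],[4.15,25.7,0,0,0,-0.091,4],[4.15,25.7,0,0,0,-0.091,4]]])

```text
time: 14.98
tcp_pos: [0.5217, 0.019, 0.1418]
tool_rot: [0.001, 0.999, 0.045, 0.005]
wrist_force: [-0.3, -0.1, -0.7]
finger_gap: 0.0399
```

Run:
```python
from h import *
rel([(.477,.3758,.138,0),(.477,.3758,.060,0),(.477,.3758,.037,0)])
p,d=shot("scene","5"); crop(p,275,180,475,330,4,"pics/t5.png")
```

```text
now t=14.97 [0.5217 0.019  0.1418] gap 0.0399 F [-0.3 -0.1 -0.7] j6 1.3
yaw 0.091
(0.477, 0.3758, 0.138, 0) -> [-1.21, -35.93, 0.27] [0.002, -0.01, 0.091]
(0.477, 0.3758, 0.06, 0) -> [-1.29, -35.96, 8.07] [0.002, -0.01, 0.091]
(0.477, 0.3758, 0.037, 0) -> [-1.31, -35.96, 10.37] [0.002, -0.01, 0.091]
```

View pics/t5.png

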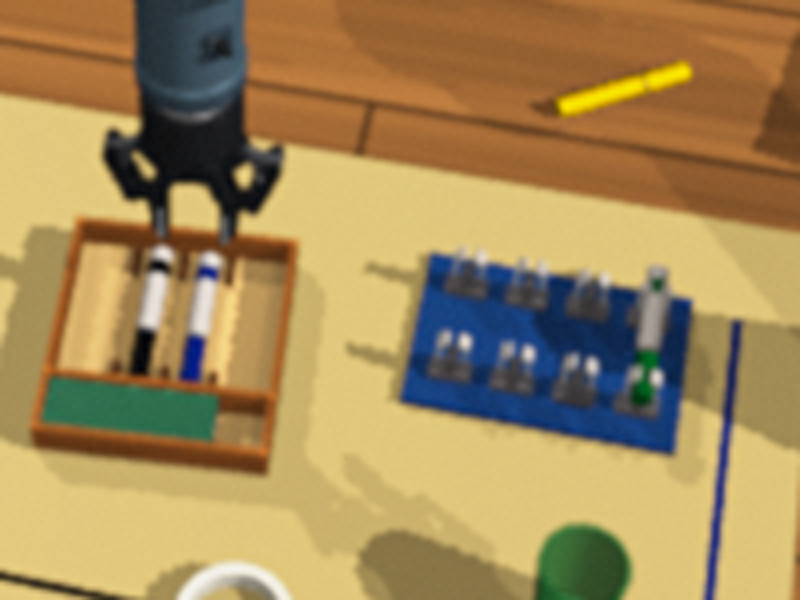

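Run:
```python
from h import *
rel([(.477,.3758,.138,0),(.477,.3758,.037,0)])
```

```text
now t=15.03 [0.5198 0.0193 0.1391] gap 0.0397 F [ 0.1  1.  -0.3] j6 1.3
yaw 0.0909
(0.477, 0.3758, 0.138, 0) -> [-1.02, -35.89, 0.05] [0.001, -0.005, 0.091]
(0.477, 0.3758, 0.037, 0) -> [-1.08, -35.9, 10.15] [0.001, -0.005, 0.091]
```

Both pens are seated. The arm was still settling, so from the commanded pose I use [-0.9, -35.8, 10.0].

play_rows(commands=[[[-0.2,-6,0,0,0,0.03,4],[-0.4,-12,0,0,0,0.091,4],[-0.6,-18,0,0,0,0.091,4],[-0.8,-24,0,0,0,0.091,4],[-0.9,-30,0,0,0,0.091,4],[-0.9,-35.8,0,0,0,0.091,4],[-0.9,-35.8,0,0,0,0.091,4],[-0.9,-35.8,4,0,0,0.091,4],[-0.9,-35.8,7.5,0,0,0.091,4],[-0.9,-35.8,9,0,0,0.091,3.5],[-0.9,-35.8,10,0,0,0.091,3],[-0.9,-35.8,10,0,0,0.091,3],[-0.9,-35.8,10,0,0,0.091,3],[-0.9,-35.8,10,0,0,0.091,1],[-0.9,-35.8,10,0,0,0.091,1],[-0.9,-35.8,10,0,0,0.091,1],[-0.9,-35.8,10,0,0,0.091,1],[-0.9,-35.8,10,0,0,0.091,1]]], newtons=50)

```text
time: 17.27
tcp_pos: [0.4776, 0.3763, 0.0382]
tool_rot: [-0.001, 1.0, -0.0, 0.001]
wrist_force: [-1.7, 3.0, 5.1]
finger_gap: 0.0163
```

play_rows(commands=[[[0,0,-0.5,0,0,0,1],[0,0,-1.0,0,0,0,1],[0,0,-1.5,0,0,0,1],[0,0,-2.5,0,0,0,1],[0,0,-6,0,0,0,1],[0,0,-10,0,0,0,1],[0,0,-10,0,0,0,1],[0,0,-10,0,0,0,1],[0,0,-10,0,0,0,1]]], newtons=60)

```text
time: 18.4
tcp_pos: [0.476, 0.3747, 0.1358]
tool_rot: [0.001, 1.0, -0.0, -0.001]
wrist_force: [-0.2, 0.1, -0.1]
finger_gap: 0.0156
```

Run:
```python
from h import *
c=np.array([.5463,.0003]);a=.091
R=np.array([[np.cos(a),-np.sin(a)],[np.sin(a),np.cos(a)]])
w=lambda x,y:tuple((c+R@[x,y]).round(4))
t=w(-.026,.058);print(t)
rel([(*t,.137,a),(*t,.06,a),(*t,.008,a)])
```

```text
(np.float64(0.5151), np.float64(0.0557))
now t=18.40 [0.476  0.3747 0.1358] gap 0.0156 F [-0.2  0.1 -0.1] j6 2.05
yaw -0.0003
(np.float64(0.5151), np.float64(0.0557), 0.137, 0.091) -> [3.92, 31.89, -0.09] [0.001, 0.002, -0.091]
(np.float64(0.5151), np.float64(0.0557), 0.06, 0.091) -> [3.94, 31.88, 7.61] [0.001, 0.002, -0.091]
(np.float64(0.5151), np.float64(0.0557), 0.008, 0.091) -> [3.95, 31.88, 12.81] [0.001, 0.002, -0.091]
```

play_rows(commands=[[[1.5,6,0,0,0,-0.091,1],[3,12,0,0,0,-0.091,1],[3.5,18,0,0,0,-0.091,1],[3.8,24,0,0,0,-0.091,1],[3.8,30,0,0,0,-0.091,1],[3.8,31.8,0,0,0,-0.091,1],[3.8,31.8,0,0,0,-0.091,1],[3.8,31.8,4,0,0,-0.091,1],[3.8,31.8,8,0,0,-0.091,1],[3.8,31.8,10,0,0,-0.091,1],[3.8,31.8,11.5,0,0,-0.091,1],[3.8,31.8,12.5,0,0,-0.091,1],[3.8,31.8,12.8,0,0,-0.091,1],[3.8,31.8,12.8,0,0,-0.091,1],[3.8,31.8,12.8,0,0,-0.091,1]]])

```text
time: 20.27
tcp_pos: [0.5153, 0.0572, 0.0095]
tool_rot: [0.0, 0.999, 0.045, 0.001]
wrist_force: [0.0, -0.4, 0.3]
finger_gap: 0.0158
```

play_rows(commands=[[[0,0,0,0,0,0,2.0],[0,0,0,0,0,0,2.2],[0,0,0,0,0,0,2.2],[0,0,-2,0,0,0,2.2],[0,0,-6,0,0,0,2.2],[0,0,-12,0,0,0,4],[0,0,-14,0,0,0,6],[0,6,-16,0,0,0,6],[0,12,-16,0,0,0,6],[0,18,-16,0,0,0,6],[0,24,-16,0,0,0,6],[0,24,-16,0,0,0,6],[0,24,-16,0,0,0,6],[0,24,-16,0,0,0,6]]])

```text
time: 22.02
tcp_pos: [0.5362, -0.1802, 0.1687]
tool_rot: [-0.0, 0.999, 0.046, -0.0]
wrist_force: [0.6, 0.2, -0.4]
finger_gap: 0.06
```

Run:
```python
from h import *
rel([])
p,d=shot("scene","6"); crop(p,150,200,350,320,4,"pics/t6.png")
p,d=shot("top","6"); cv2.imwrite("pics/t6t.png",p[:,:,::-1])
```

```text
now t=22.02 [ 0.5362 -0.1802  0.1687] gap 0.06 F [ 0.6  0.2 -0.4] j6 0.96
yaw 0.0923
```

View pics/t6.png

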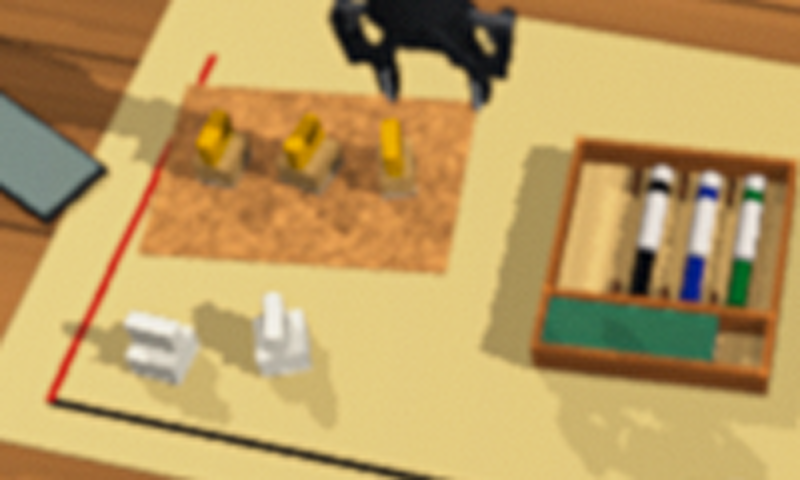

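View pics/t6t.png

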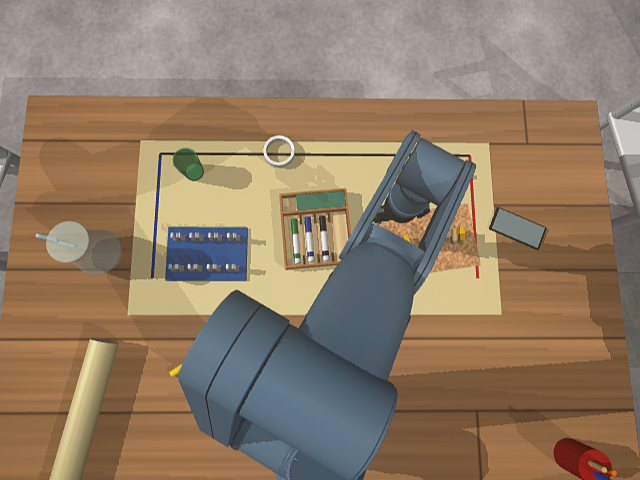

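Run:
```python
from h import *
for n in("top","scene"):
    f=np.load(f"pics/{n}1.npz");p,d=f["p"],f["d"];C=cloud(n,d)
    for nm,c0 in dict(L=(.5034,-.2459),M=(.5083,-.318),R=(.5259,-.3937)).items():
        m=(np.hypot(C[...,0]-c0[0],C[...,1]-c0[1])<.035)
        fin=C[m&(C[...,2]>.057)&(C[...,2]<.068)];
        (cx,cy),(w,h),an=cv2.minAreaRect(fin[:,:2].astype(np.float32))
        bx=cv2.boxPoints(((cx,cy),(w,h),an));e=[bx[1]-bx[0],bx[2]-bx[1]];e=max(e,key=np.linalg.norm);e=e/np.linalg.norm(e)
        if e[0]<0:e=-e
        nrm=np.array([-e[1],e[0]])
        body=C[m&(C[...,2]>.026)&(C[...,2]<.036)]
        q=(body[:,:2]-[cx,cy])@nrm; l=(body[:,:2]-[cx,cy])@e
        print(n,nm,len(fin),(round(cx,4),round(cy,4)),np.round((w,h),4),"yaw",np.arctan2(e[1],e[0]).round(3),"body",len(body),np.percentile(q,[0,10,50,90,98,100]).round(4),l.min().round(3),l.max().round(3))
f=np.load("pics/top1.npz")["p"];crop(f,395,220,475,260,10,"pics/blk.png")
```

```text
top L 72 (0.504, -0.2463) [0.0394 0.0143] yaw 0.36 body 54 [-0.0121  0.0061  0.01    0.0136  0.0142  0.0143] -0.02 0.02
top M 72 (0.5141, -0.32) [0.0148 0.04  ] yaw -0.265 body 107 [-0.0218 -0.0181  0.0084  0.0167  0.0186  0.0192] -0.021 0.019
top R 70 (0.5259, -0.3934) [0.0141 0.0389] yaw -0.052 body 76 [-0.0178  0.0018  0.0098  0.0151  0.0161  0.0166] -0.02 0.02
scene L 33 (0.5044, -0.2446) [0.0417 0.0136] yaw 0.313 body 41 [-0.0147 -0.0141  0.0058  0.0125  0.0129  0.0131] -0.02 0.02
scene M 36 (0.5141, -0.3186) [0.0164 0.0378] yaw -0.268 body 47 [-0.0195 -0.0089  0.0093  0.0165  0.0186  0.0206] -0.02 0.021
scene R 35 (0.5273, -0.393) [0.0156 0.0439] yaw -0.075 body 46 [-0.0165 -0.009   0.0086  0.014   0.0152  0.0173] -0.021 0.02
```

View pics/blk.png

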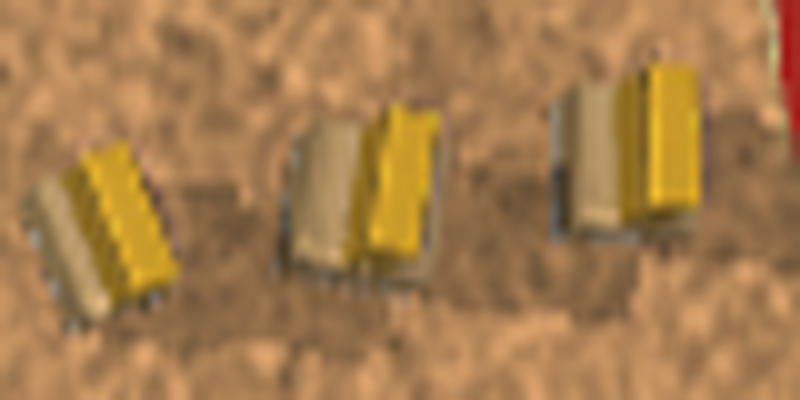

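The block with the widest ledge is the middle one: its half width reads 19 mm, against 14 mm for the left and 16.5 mm for the right. So the middle one is block_38. I check its current place before gripping.

Run:
```python
from h import *
f=np.load("pics/scene6.npz");C=cloud("scene",f["d"])
for c0 in((.504,-.245),(.5141,-.3193),(.5265,-.393)):
    m=(np.hypot(C[...,0]-c0[0],C[...,1]-c0[1])<.035)&(C[...,2]>.057)&(C[...,2]<.068)
    print(cv2.minAreaRect(C[m][:,:2].astype(np.float32)))
a=-.265;t=(.5145,-.3193)
rel([(*t,.168,a),(*t,.08,a),(*t,.036,a)])
```

```text
((0.5063769221305847, -0.24542860686779022), (0.044189129024744034, 0.013535397127270699), 22.740602493286133)
((0.5148251056671143, -0.31972068548202515), (0.016158374026417732, 0.03953356295824051), 77.06816864013672)
((0.5274750590324402, -0.3932744264602661), (0.015014322474598885, 0.041382480412721634), 87.13018798828125)
now t=22.12 [ 0.5364 -0.1802  0.1689] gap 0.0602 F [0.2 0.2 0.6] j6 0.96
yaw 0.0928
(0.5145, -0.3193, 0.168, -0.265) -> [-3.47, 13.64, 0.09] [-0.0, 0.0, 0.358]
(0.5145, -0.3193, 0.08, -0.265) -> [-3.47, 13.64, 8.89] [-0.0, 0.0, 0.358]
(0.5145, -0.3193, 0.036, -0.265) -> [-3.47, 13.65, 13.29] [-0.0, 0.0, 0.358]
```

play_rows(commands=[[[-1.5,6,0,0,0,0.15,4],[-3,12,0,0,0,0.3,4],[-3.45,13.65,0,0,0,0.355,4],[-3.45,13.65,0,0,0,0.355,4],[-3.45,13.65,0,0,0,0.355,4],[-3.45,13.65,4,0,0,0.355,4],[-3.45,13.65,8,0,0,0.355,4],[-3.45,13.65,11,0,0,0.355,4],[-3.45,13.65,12.5,0,0,0.355,4],[-3.45,13.65,13.2,0,0,0.355,4],[-3.45,13.65,13.2,0,0,0.355,4],[-3.45,13.65,13.2,0,0,0.355,4],[-3.45,13.65,13.2,0,0,0.355,0.5],[-3.45,13.65,13.2,0,0,0.355,0.5],[-3.45,13.65,13.2,0,0,0.355,0.5],[-3.45,13.65,13.2,0,0,0.355,0.5],[-3.45,13.65,13.2,0,0,0.355,0.5],[-3.45,13.65,13.2,0,0,0.355,0.5]]], newtons=50)

```text
time: 24.38
tcp_pos: [0.515, -0.3214, 0.0377]
tool_rot: [0.001, 0.991, -0.132, 0.001]
wrist_force: [-0.1, -0.5, 6.4]
finger_gap: 0.0131
```

play_rows(commands=[[[0,0,-1,0,0,0,0.5],[0,0,-3,0,0,0,0.5],[0,0,-8,0,0,0,0.5],[0,0,-10,0,0,0,0.5],[0,0,-10,0,0,0,0.5],[0,0,-10,0,0,0,0.5],[0,0,-10,0,0,0,0.5]]])

```text
time: 25.25
tcp_pos: [0.5136, -0.3201, 0.1351]
tool_rot: [-0.001, 0.991, -0.132, -0.001]
wrist_force: [-0.2, -0.3, -0.2]
finger_gap: 0.0132
```

Run:
```python
from h import *
c=np.array([.5463,.0003]);a=.091
R=np.array([[np.cos(a),-np.sin(a)],[np.sin(a),np.cos(a)]])
w=lambda x,y:tuple((c+R@[x,y]).round(4))
t=w(.0755,.068);print(t)
rel([(*t,.137,a),(*t,.09,a),(*t,.042,a)])
p,d=shot("scene","7"); crop(p,150,180,350,320,4,"pics/t7.png")
```

```text
(np.float64(0.6153), np.float64(0.0749))
now t=25.25 [ 0.5136 -0.3201  0.1351] gap 0.0132 F [-0.2 -0.3 -0.2] j6 1.09
yaw -0.2643
(np.float64(0.6153), np.float64(0.0749), 0.137, 0.091) -> [-0.5, -40.78, -0.13] [-0.002, 0.003, -0.355]
(np.float64(0.6153), np.float64(0.0749), 0.09, 0.091) -> [-0.49, -40.78, 4.57] [-0.002, 0.003, -0.355]
(np.float64(0.6153), np.float64(0.0749), 0.042, 0.091) -> [-0.47, -40.77, 9.37] [-0.002, 0.003, -0.355]
```

View pics/t7.png

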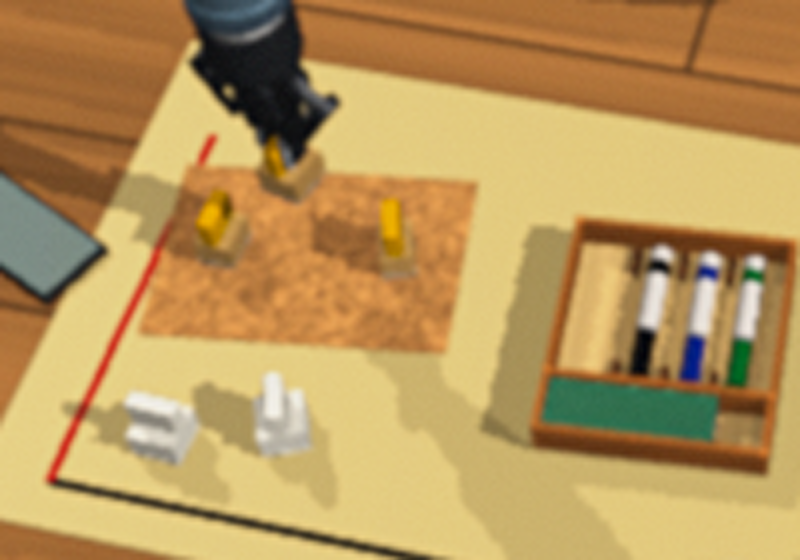

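play_rows(commands=[[[0,-6,0,0,0,-0.1,0.5],[0,-12,0,0,0,-0.2,0.5],[0,-18,0,0,0,-0.355,0.5],[0,-24,0,0,0,-0.355,0.5],[0,-30,0,0,0,-0.355,0.5],[-0.4,-36,0,0,0,-0.355,0.5],[-0.4,-40.8,0,0,0,-0.355,0.5],[-0.4,-40.8,0,0,0,-0.355,0.5],[-0.4,-40.8,2,0,0,-0.355,0.5],[-0.4,-40.8,4,0,0,-0.355,0.5],[-0.4,-40.8,4.7,0,0,-0.355,0.5],[-0.4,-40.8,4.7,0,0,-0.355,0.5],[-0.4,-40.8,4.7,0,0,-0.355,0.5],[-0.4,-40.8,4.7,0,0,-0.355,0.5]]])

```text
time: 27.05
tcp_pos: [0.6177, 0.0739, 0.0907]
tool_rot: [0.0, 0.999, 0.045, 0.001]
wrist_force: [-0.7, 0.0, 0.3]
finger_gap: 0.013
```

Run:
```python
from h import *
t=(.6153,.0749);a=.091
rel([(*t,.09,a),(*t,.042,a)])
p,d=shot("scene","8"); crop(p,280,220,380,310,8,"pics/t8.png")
p,d=shot("top","8"); crop(p,270,160,365,260,6,"pics/t8t.png")
```

```text
now t=27.05 [0.6177 0.0739 0.0907] gap 0.013 F [-0.7  0.   0.3] j6 1.42
yaw 0.0907
(0.6153, 0.0749, 0.09, 0.091) -> [-0.23, -0.12, 0.07] [0.0, -0.002, -0.0]
(0.6153, 0.0749, 0.042, 0.091) -> [-0.24, -0.12, 4.87] [0.0, -0.002, -0.0]
```

View pics/t8.png

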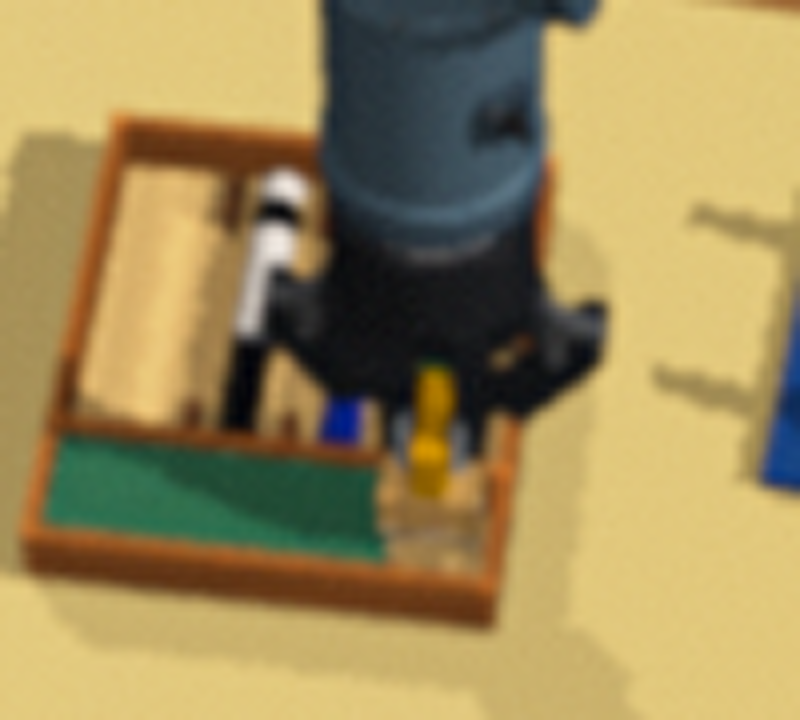

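View pics/t8t.png

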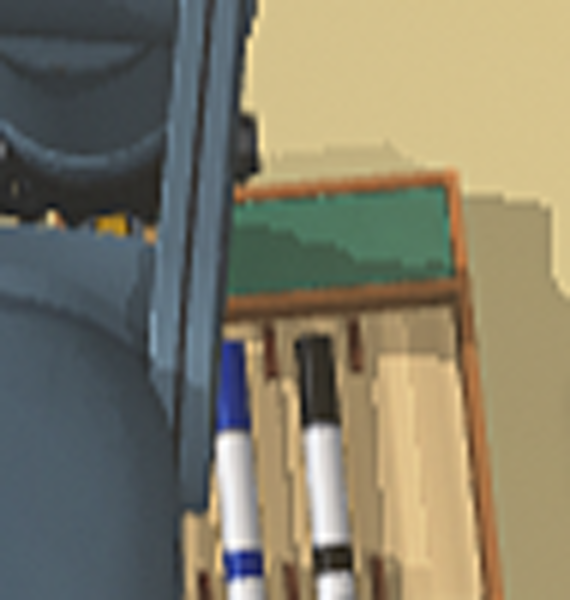

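Run:
```python
from h import *
f=np.load("pics/scene8.npz");p,d=f["p"],f["d"];C=cloud("scene",d)
c=np.array([.5463,.0003]);a=.091
R=np.array([[np.cos(a),-np.sin(a)],[np.sin(a),np.cos(a)]])
h=cv2.cvtColor(p,cv2.COLOR_RGB2HSV)
L=C.copy();L[...,:2]=(C[...,:2]-c)@R
reg=(abs(L[...,0]-.0755)<.04)&(abs(L[...,1]-.068)<.035)
y=reg&(cv2.inRange(h,(18,170,90),(32,255,255))>0)&(L[...,2]>.06)
print("fin",y.sum(),np.percentile(L[y],[2,50,98],axis=0).round(4))
b=reg&(L[...,2]>.052)&(L[...,2]<.09)&~y&(L[...,0]>.08)
print("body",b.sum(),np.percentile(L[b],[2,10,50,90,98],axis=0).round(4))
# wall: rows of far side at top z .036 around
w=(L[...,2]>.030)&(L[...,2]<.041)&(abs(L[...,1]-.091)<.02)&(abs(L[...,0]-.08)<.014)
print("wall",w.sum(),np.percentile(L[w][:,1],[2,10,50,90,98]).round(4))
g=(cv2.inRange(h,(70,90,40),(95,255,255))>0)&(abs(L[...,0]-.085)<.012)&(L[...,1]>-.1)&(L[...,1]<.07)
print("eraser",g.sum(),np.percentile(L[g][:,1],[0,2,98,99.5,100]).round(4))
v=g.nonzero()[0]
for rr in np.unique(v): 
    q=L[rr][g[rr]][:,1];print(rr,q.max().round(4),end=' ')
```

```text
fin 78 [[0.0582 0.0606 0.0785]
 [0.0889 0.067  0.1105]
 [0.0975 0.0755 0.1425]]
body 85 [[0.0814 0.0481 0.056 ]
 [0.0858 0.0509 0.0588]
 [0.0939 0.067  0.0753]
 [0.0969 0.0829 0.0853]
 [0.0978 0.0848 0.0881]]
wall 15 [0.0881 0.0885 0.0909 0.0932 0.0939]
eraser 217 [-0.0829 -0.0802  0.041   0.0443  0.048 ]
279 -0.0593 280 -0.0432 281 0.0106 282 0.0329 283 0.0328 284 0.0362 285 0.0399 286 0.0433 287 0.0443 288 0.048
```

play_rows(commands=[[[-0.2,-0.05,1,0,0,0,0.5],[-0.2,-0.05,1,0,0,0,0.5],[-0.2,-0.05,1.2,0,0,0,0.5],[-0.2,-0.05,1.4,0,0,0,0.5],[-0.2,-0.05,1.6,0,0,0,0.5],[-0.2,-0.05,1.8,0,0,0,0.5],[-0.2,-0.05,2.0,0,0,0,0.5],[-0.2,-0.05,2.2,0,0,0,0.5],[-0.2,-0.05,2.2,0,0,0,0.5],[-0.2,-0.05,2.2,0,0,0,0.5]]])

```text
time: 28.4
tcp_pos: [0.615, 0.0745, 0.0677]
tool_rot: [-0.0, 0.999, 0.045, -0.0]
wrist_force: [0.0, 1.3, -1.0]
finger_gap: 0.0129
```

The foot is about 5 mm below the rim with almost no force, so I keep lowering slowly.

play_rows(commands=[[[0,0,0.3,0,0,0,0.5],[0,0,0.6,0,0,0,0.5],[0,0,0.9,0,0,0,0.5],[0,0,1.2,0,0,0,0.5],[0,0,1.2,0,0,0,0.5],[0,0,1.2,0,0,0,0.5]]])

```text
time: 29.15
tcp_pos: [0.6149, 0.0744, 0.0556]
tool_rot: [-0.0, 0.999, 0.045, -0.0]
wrist_force: [-1.0, 1.9, -1.7]
finger_gap: 0.0133
```

play_rows(commands=[[[0,0,0.3,0,0,0,0.5],[0,0,0.6,0,0,0,0.5],[0,0,0.9,0,0,0,0.5],[0,0,1.1,0,0,0,0.5],[0,0,1.25,0,0,0,0.5],[0,0,1.25,0,0,0,0.5],[0,0,1.25,0,0,0,0.5]]])

```text
time: 30.02
tcp_pos: [0.6151, 0.0744, 0.0437]
tool_rot: [0.0, 0.999, 0.045, 0.0]
wrist_force: [-2.5, -0.3, 4.5]
finger_gap: 0.013
```

play_rows(commands=[[[0,0,0.1,0,0,0,0.5],[0,0,0.1,0,0,0,0.5],[0,0,0,0,0,0,2.5],[0,0,0,0,0,0,3],[0,0,0,0,0,0,3],[0,0,-2,0,0,0,3],[0,0,-5,0,0,0,3],[0,0,-10,0,0,0,3],[0,0,-14,0,0,0,3],[-6,0,-18,0,0,0,3],[-12,0,-18,0,0,0,3],[-18,0,-18,0,0,0,3],[-24,0,-18,0,0,0,3],[-28,0,-18,0,0,0,3],[-28,0,-18,0,0,0,3],[-28,0,-18,0,0,0,3]]])

```text
time: 32.02
tcp_pos: [0.3372, 0.0488, 0.2238]
tool_rot: [0.0, 0.999, 0.045, 0.001]
wrist_force: [-0.1, 1.2, -0.4]
finger_gap: 0.0301
```

Run:
```python
from h import *
rel([])
p,d=shot("scene","9"); crop(p,150,200,350,320,4,"pics/t9.png")
p,d=shot("top","9"); crop(p,270,170,365,280,5,"pics/t9t.png")
c=np.array([.5463,.0003]);a=.091
R=np.array([[np.cos(a),-np.sin(a)],[np.sin(a),np.cos(a)]])
for n in("top","scene"):
    f=np.load(f"pics/{n}9.npz");C=cloud(n,f["d"]);L=C.copy();L[...,:2]=(C[...,:2]-c)@R
    m=(abs(L[...,0]-.0755)<.03)&(abs(L[...,1]-.068)<.03)&(L[...,2]>.058)&(L[...,2]<.08)
    (cx,cy),s,an=cv2.minAreaRect(L[m][:,:2].astype(np.float32))
    print(n,"fin in box",round(cx,4),round(cy,4),np.round(s,4),an,"z",np.percentile(L[m][:,2],[5,50,95]).round(4))
    # pens
    for y0 in(-.02,.02,.06):
        q=L[(abs(L[...,1]-y0)<.018)&(L[...,0]>-.097)&(L[...,0]<.045)&(L[...,2]>.017)&(L[...,2]<.032)]
        print("  pen",y0,len(q),np.percentile(q,[1,50,99],axis=0).round(4).tolist() if len(q) else 0)
    for c0 in((.504,-.245),(.5265,-.393)):
        m=(np.hypot(C[...,0]-c0[0],C[...,1]-c0[1])<.05)&(C[...,2]>.057)&(C[...,2]<.068)
        if m.sum()>5: print("  spare",cv2.minAreaRect(C[m][:,:2].astype(np.float32)))
```

```text
now t=32.02 [0.3372 0.0488 0.2238] gap 0.0301 F [-0.1  1.2 -0.4] j6 1.29
yaw 0.0904
top fin in box 0.0745 0.0668 [0.0134 0.039 ] 86.80487823486328 z [0.063  0.0667 0.0697]
  pen -0.02 276 [[-0.0888, -0.0292, 0.0174], [-0.0287, -0.0201, 0.0231], [0.0348, -0.0116, 0.0289]]
  pen 0.02 278 [[-0.088, 0.0123, 0.0176], [-0.0283, 0.0208, 0.0232], [0.036, 0.0295, 0.0296]]
  pen 0.06 267 [[-0.0847, 0.0499, 0.0173], [-0.0237, 0.0585, 0.0231], [0.0342, 0.0673, 0.0288]]
  spare ((0.49638861417770386, -0.20801131427288055), (0.038742758333683014, 0.014354760758578777), 18.767974853515625)
  spare ((0.5263294577598572, -0.39377737045288086), (0.013873775489628315, 0.03928639367222786), 85.08192443847656)
scene fin in box 0.0745 0.067 [0.0143 0.0416] 89.9483642578125 z [0.0609 0.0649 0.0691]
  pen -0.02 161 [[-0.0964, -0.0288, 0.0172], [-0.0253, -0.0192, 0.0223], [0.0362, -0.0109, 0.0304]]
  pen 0.02 158 [[-0.0949, 0.0106, 0.0175], [-0.0235, 0.0212, 0.0222], [0.0358, 0.03, 0.03]]
  pen 0.06 155 [[-0.0964, 0.0451, 0.0172], [-0.0303, 0.0586, 0.0223], [0.0387, 0.0728, 0.031]]
  spare ((0.4986042082309723, -0.20649662613868713), (0.038689807057380676, 0.0105962622910738), 17.374324798583984)
  spare ((0.5270755290985107, -0.3930884599685669), (0.012218650430440903, 0.041677139699459076), 89.61375427246094)
```

View pics/t9.png

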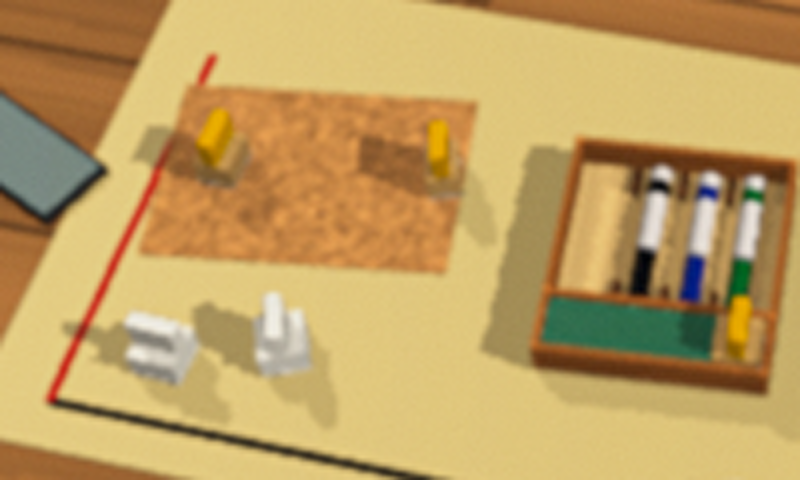

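View pics/t9t.png

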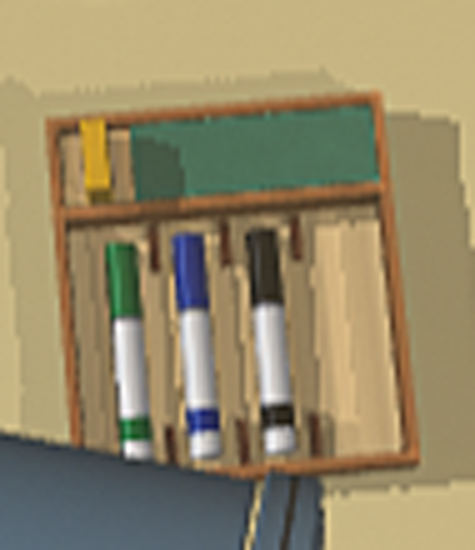

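Top and scene views agree:
- **Block_38:** its fin centre is at box (0.0745, 0.067) and its top is at 0.066, so it stands on the floor.
- **Pens:** all three are flat in their grooves.
- **Knocked block:** the 28 mm block was knocked about 4 cm but still stands upright on the mat, about 14 mm inside the edge.

The gripper is clear, so I hand in.

Run:
```python
from h import *
print(r.finish_job())
```

```text
the job is handed in; nothing more can be done
None
```

I packed the kit and handed it in; no verdict was reported. It took about 32 s of the 210 s, and the jug, tumbler, tape roll and phone were not touched.

- **Pens:** three were in the rack (black, blue and green). Each was pulled from its clips and laid in its own groove. The last pictures show them flat at box y of about -20, 21 and 59 mm, centred within a few mm of -26 mm in x.
- **Gap block:** I chose by measuring instead of trying all three blocks. The pictures gave a gap of about 40 mm and showed the middle block's half width as 19 mm, so it was block_38. It slid in with under 5 N and met the floor. The last check put its centre at box (74.5, 67) mm with its top at the right height for standing on the floor.
- **Eraser:** it lay against its end wall in the last picture, but I did not re-measure it after the block went in.
- **Spare blocks:** both stand upright on the mat. The 28 mm block was knocked about 4 cm during the run, apparently the chance knock you warned of. I left it there, about 14 mm inside the mat edge.
- **Checks that disagreed or were tight:** the top and scene views differed by about 3° on block_38's turn, which I put down to pixel noise. Its 67 mm reading is close to the 66.7 mm limit, but an eraser against its end wall would not let the block sit below 67 mm.

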